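Refit the lever of the torch gas cock and open it

ROBOT

A 6-joint arm with a two-finger parallel gripper is mounted at the origin on the work surface. World frame = base frame: x ahead of the robot, y to its left, z up, the work surface at z = 0. Lengths are in mm, angles in rad, forces in N, time in s.
With the tool pointing down it reaches from about 275 to 750 mm from the base axis. Payload 10.2 kg.
Tool frame: the origin (TCP) lies midway between the tips of the shut fingers; the grasp point (between the pads) lies 19 mm behind it; z points along the fingers, y is the direction in which the jaws open and shut (so a half turn about z gives the same grasp; the last joint's range is limited). The gripper opens to 85 mm and grips with 20 to 120 N. Pads are 22 mm wide; open, the fingers measure 114 mm over their backs; the gripper's body (76 mm by 85 mm) begins 54 mm behind the grasp point. The pads swing forward as they close: fully open they stand 13 mm farther back than shut.
Start: joints at [1.034, 0.313, 1.498, -0, 1.331, -0.223], TCP at [162.067, 499.365, 231.294] pointing down, gripper open.
Joint ranges: [-2.94, 2.94], [-0.97, 2.17], [0.19, 2.56], [-1.23, 4.37], [0.02, 3.11], [-2.88, 2.88]. Speed limits (rad/s): [2.39, 2.39, 3.01, 3.14, 3.14, 3.14].

INTERFACE

Orientations are given as a unit quaternion [w, x, y, z].
In Python, from rig import sense, optics, ctrl gives the robot as it stands.
- The arm moves only by the tool play_rows, never from a script. Its argument "plan" is a list of rows, each a list of 7 numbers: the shift along the world's x, y, z in mm, then the turn, a rotation vector about the world's x, y, z in rad, then the opening, from -1 (shut) to 1 (fully open), so that 0 is half open. A call has 1 to 5 rows; each row shifts and turns the pose as measured when the row begins; what a row does not reach is not made up. A row lasts 1/12 s, in which the tool goes at most 41.7 mm and 7.16 degrees, less where a joint would pass 70% of its speed; a pose out of reach is approached as far as the arm can. A call is refused whole if a number of a shift passes 41.7 or a number of a turn 0.125, either way. A call with a gripper value outside its range is refused whole. The fingers move at their own pace and stop on an object; "grip_force" is the grip in N (left out, the last holds). Time passes only in rows, so rows that do not move let the fingers close. It gives the time, the measured TCP pose, the force and the opening at its end, in the units of the state.
- sense(): the state, without advancing time (a new reading comes with each control period).
- optics.capture(name): name is "scene" or "side" or "wrist"; returns a dict with "img" (384x512x3 uint8, blue, green, red), "fx", "fy", "cx", "cy" (pixels), "dist" ([k1, k2, p1, p2, k3] as OpenCV has them; the pictures are not rectified), "world_to_cam" (4x4, takes a point from world to camera coordinates). Camera axes: x right, y up, looking along -z (the intrinsics and any distortion apply to the point x, -y, -z); pixel columns grow to the right and rows downward; lengths in mm; the calibration is good to about 2 mm. A picture is of the moment at which its call begins. There is no depth.
- ctrl.finish_job(): hands the job in, once; it reports no verdict.
The state is a dict: "time_s": time; "joints": joint angles; "dq": joint speeds; "tau": joint torques, N m; "eef_pos": TCP position; "ee_rot": TCP orientation; "force": force on the tool from outside, world axes, zero at the start; "wrist_torque": the same for the moment, N m; "grip_width": opening from 0.0 (shut) to 1.0 (fully open).
Only numpy, scipy, OpenCV 4.12 (cv2) and the standard library are available. Lean on these libraries where they do the work, as an engineer would, in place of code of your own. Each camera call takes 0.05 s, during which the arm holds its last target. There are 200 camera calls.

TASK

The gas cock in the yellow pipe at the goldsmith's bench is shut and its yellow-handled lever is off, standing in the tool block. Take the lever out, fit it fully down on the stem of the cock, lying flat on its collar, and then swing it to open the cock all the way, until it comes up against its stop with the lever along the pipe. Leave the lever on the stem, and leave the blue oxygen lever and everything else on the bench as it is.

Things in the scene. Friction and masses are not known exactly. Their poses are not given: they have to be found in the camera images.
- lever: The gas cock's loose steel lever with yellow sleeve, 154 long, 0.24 kg (+-30 %). Origin at the handle's end; z runs along it from handle to hub, x across its width, y through its thickness (along the hub's hole). Both faces are alike, either may be up. At the start it stands upright in the tool block, hub up. Lying flat on the bench its mid-plane is 9 above the bench.
- lever_hub (a point): Centre of the hole in the lever's hub, axes as body lever. Hub 36 wide (x), 38 long (z), 18 thick (y). The hole goes right through: 17.4 long along z, 11.4 wide along x. The lever's balance point is about 40 from here towards the handle.
- lever_bar (a point): Middle of the bare steel bar between hub and sleeve, 37.5 from the hole centre, axes as body lever. Bar 20 wide (x), 12 thick (y), bare for 36 along z.
- lever_handle (a point): Middle of the yellow sleeve, 95 from the hole centre, axes as body lever. Sleeve 24 wide (x), 18 thick (y), 80 long (z).
- stem (a point): Stem of the brass gas cock: the point on its axis, on top of its round collar (29 across, 84 above the bench), where the lever's hub comes to rest. Above it a flat tang 16 long (x) by 10 wide (y) rises 18, then a tapered nose 6. z is up; a dark mark on top runs along x. A fitted lever points along stem x, either way round, with 0.7 play all round: about 0.1 rad of slack in turning, and it droops up to 0.1 rad.
- gas_cock: Fixed plate (95 x 250 x 15) with the yellow gas pipe (21 across, axis 50 up, nuts to 68) and the cock. Origin under the stem at bench level, y along the pipe, z up. The stem turns a quarter turn between hard stops, friction 0.45 N m: shut = stem x across the pipe (along this x), open = along the pipe; opens counter-clockwise seen from above. Starts 0 to 0.3 rad from its shut stop.
- tool_block: Fixed wooden tool block 130 x 130 x 75 tall, origin at the centre of its underside. The lever's slot is at x = -12, y = 0: 26.6 (x) by 20.6 (y), 45 deep, so the lever stands 109 clear of the block and its hole centre is 165 above the bench. Other tools stand at x = 42 and x = -50, none above 118.
- oxy_handle (a point): Middle of the blue handle of the oxygen cock at the back of the bench, its lever already on and set anywhere between shut and open. Leave it alone.
- spool_mid (a point): Bystander: wooden spool, 126 tall, flanges 64 and 52 across, two red beads on top; this point is at its middle. Leave it alone.
- solder_brick_mid (a point): Bystander: pale soldering brick, 110 x 75 x 32; this point is at its middle. Leave it alone.
- brass_bowl_mid (a point): Bystander: brass bowl, 110 across, 45 tall; this point is at its middle. Leave it alone.
- hammer_mid (a point): Bystander: hammer lying on the bench, 240 long; this point is at its middle. Leave it alone.
- flux_jar_mid (a point): Bystander: amber jar with black cap, 56 across, 75 tall; this point is at its middle. Leave it alone.
- bracelet_blue_mid (a point): Bystander: blue bead bracelet, 75 across, lying on a dark wooden slab 22 thick; this point is at its middle. Leave it alone.
- punch_center (a point): Bystander: dark steel punch, 12 thick, 88 long, standing in a hole of the tool block, its top 118 above the bench; this point is at its middle. Leave it alone.
Not all that is in view belongs to the job. Several things have the shape of the lever; the one meant has the colours described above.

How it is judged (in metres and radians):
On the way:
1. the lever is fully down on the stem while the cock is still shut (horizontal distance between lever_hub and stem below 0.004 m and z of lever_hub in the frame of stem between 0.006 and 0.0125 m and (angle between lever_hub's own y axis and vertical below 0.2 rad or angle between lever_hub's own y axis and vertical above 2.94 rad) and angle between the z axis of lever_hub and the x axis of stem, either way round below 0.25 rad and angle between the x axis of stem and the y axis of gas_cock, either way round above 1.1 rad), for 0.2 s.
At the end, for the whole second after the job is handed in: The lever is on the stem of the gas cock: hole centre within 4 mm of the stem axis and 6 to 12.5 mm above the collar, faces level within 0.2 rad, lever within 0.25 rad of the stem flats; the stem is within 0.06 rad of fully open (x axis along the pipe); the lever is at rest and let go (horizontal distance between lever_hub and stem below 0.004 m and z of lever_hub in the frame of stem between 0.006 and 0.0125 m and (angle between lever_hub's own y axis and vertical below 0.2 rad or angle between lever_hub's own y axis and vertical above 2.94 rad) and angle between the z axis of lever_hub and the x axis of stem, either way round below 0.25 rad and angle between the x axis of stem and the y axis of gas_cock, either way round below 0.06 rad and linear speed of lever below 0.02 m/s); the robot touches nothing.
It fails at once if the oxygen lever is turned (handle moved 20 mm) (distance of oxy_handle from where it was at the start of the episode above 0.02 m).
It fails at once if a bystander is moved by more than 30 mm (distance of any of spool_mid, solder_brick_mid, brass_bowl_mid, hammer_mid, flux_jar_mid, bracelet_blue_mid, punch_center from where it was at the start of the episode above 0.03 m).
It also fails if it takes over 72 s, if anything falls off the work surface, if the arm or the gripper's body presses on something with over 40 N, if the wrist force passes 120 N, or if a joint passes its speed limit or range.

## Working session

There is one attempt and no reset: what is moved stays moved. The work goes in short steps, Python scripts to look and compute and a tool call to move; the robot and the scene stay as the last step left them, time stands still between calls to the robot, and variables do not carry over. Pictures are saved under pics/ and viewed, about 8 in all and at most 12, crops included, and the job is handed in when it is done.

Besides the shell and the picture viewer there is one more tool, called after ">>>" as name([rows], argument=value, ...), one row to a line, values as JSON. play_rows: Moves the arm, as the interface text tells. Its arguments: {"type":"object","properties":{"plan":{"type":"array"},"grip_force":{"type":"number"}},"required":["plan"]}

```bash
ls; mkdir -p pics
cat > h.py <<'E'
import numpy as np, cv2
from rig import sense, optics, ctrl
def cap(n,save=None):
    c=optics.capture(n)
    if save: np.savez('pics/'+save+'.npz',**c); cv2.imwrite('pics/'+save+'.png',c['img'])
    return c
def K(c): return np.array([[c['fx'],0,c['cx']],[0,c['fy'],c['cy']],[0,0,1.]])
F=np.diag([1,-1,-1.])
def ray(c,u,v):
    W=np.array(c['world_to_cam']);R=W[:3,:3];t=W[:3,3]
    p=cv2.undistortPoints(np.array([[[u,v]]],float),K(c),np.array(c['dist'],float))[0,0]
    d=R.T@(F@np.array([p[0],p[1],1])); return -R.T@t,d/np.linalg.norm(d)
def onz(c,u,v,z):
    o,d=ray(c,u,v); return o+d*(z-o[2])/d[2]
def proj(c,P):
    W=np.array(c['world_to_cam']);P=np.atleast_2d(P)@W[:3,:3].T+W[:3,3]
    return cv2.projectPoints((P@F).reshape(-1,1,3),np.zeros(3),np.zeros(3),K(c),np.array(c['dist'],float))[0].reshape(-1,2)
def tri(obs):
    A=np.zeros((3,3));b=np.zeros(3);rs=[ray(*o) for o in obs]
    for o,d in rs: M=np.eye(3)-np.outer(d,d);A+=M;b+=M@o
    X=np.linalg.solve(A,b); return X,[float(np.linalg.norm((np.eye(3)-np.outer(d,d))@(X-o))) for o,d in rs]
def load(n): return dict(np.load('pics/'+n+'.npz'))
def crop(n,x0,y0,x1,y1,k,out):
    i=cv2.imread('pics/'+n+'.png')[y0:y1,x0:x1]; cv2.imwrite('pics/'+out+'.png',cv2.resize(i,None,fx=k,fy=k,interpolation=cv2.INTER_CUBIC))
E
python3 - <<'E'
from h import *
a=cap('scene','sc0');b=cap('side','si0')
i=np.vstack([a['img'],b['img']]); cv2.imwrite('pics/both0.png',cv2.resize(i,None,fx=.78,fy=.78,interpolation=cv2.INTER_AREA))
for c in(a,b): print(ray(c,256,192))
print(sense())
E
```

```text
pics
(array([1321.98766058, -703.97000142, 1295.308166  ]), array([-0.47947689,  0.4615693 , -0.74636164]))
(array([279.30974681, 642.53113541, 924.54761078]), array([ 0.2606582 , -0.59719497, -0.75856145]))
{'time_s': 0.1, 'joints': array([ 1.03358058e+00,  3.13433218e-01,  1.49832358e+00, -1.93104905e-05,
        1.33100321e+00, -2.23390148e-01]), 'dq': array([-1.46002403e-03, -1.37646397e-04, -1.75292063e-03, -1.07412796e-03,
        2.61101365e-04, -5.39519994e-05]), 'tau': array([ 1.13845585e-03, -4.12900114e+01, -2.60147846e+01, -2.21429186e-04,
        2.93287289e-03, -1.46463279e-06]), 'eef_pos': array([161.96508973, 499.16447637, 230.78638758]), 'ee_rot': array([-2.07953700e-04,  1.56267387e-01,  9.87714616e-01, -5.45454029e-04]), 'force': array([ 0.63268011,  0.17446104, -0.52626267]), 'wrist_torque': array([-0.07107308, -0.01181503,  0.02625869]), 'grip_width': 0.9975379146731348}
```

View pics/both0.png

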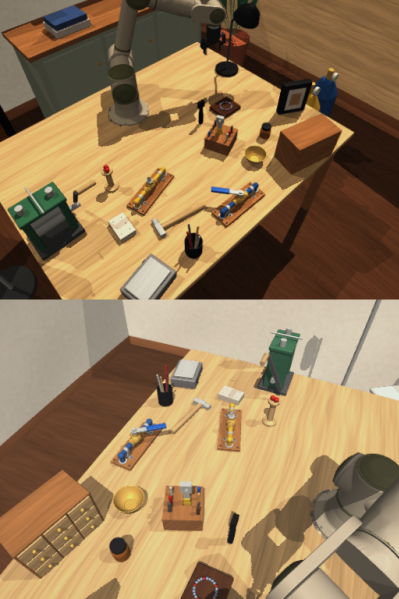

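The overview shows the tool block at scene (282,172) and side (235,264), and the yellow pipe with its cock at scene (192,245) and side (295,167). The blue oxygen lever is at scene (300,245). Next I take enlarged crops.

Run:
```python
from h import *
def cr(n,x,y,w,h,k):
    return cv2.resize(cv2.imread('pics/%s.png'%n)[y:y+h,x:x+w],None,fx=k,fy=k,interpolation=cv2.INTER_CUBIC)
a=np.hstack([cr('sc0',250,140,66,50,6),cr('si0',200,225,66,50,6)])
b=np.hstack([cr('sc0',155,205,66,50,6),cr('si0',262,125,66,50,6)])
cv2.imwrite('pics/m1.png',np.vstack([a,b]))
```

```text
(no output)
```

View pics/m1.png

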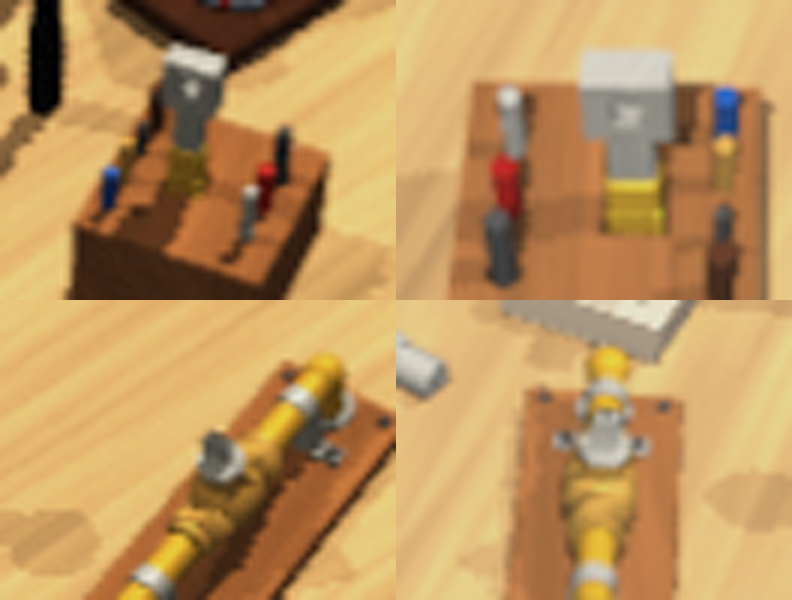

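Run:
```python
from h import *
a=load('sc0');b=load('si0')
A=lambda x,y:(a,250+x/6,140+y/6); B=lambda x,y:(b,200+(x-396)/6,225+y/6)
C=lambda x,y:(a,155+x/6,205+(y-300)/6); D=lambda x,y:(b,262+(x-396)/6,125+(y-300)/6)
print('hubtop',tri([A(197,60),B(626,67)]))
for n,p in dict(bl=(580,50),br=(672,50),fl=(580,84),fr=(672,84)).items(): print(n,onz(*B(*p),184))
for p in [(172,43),(228,55),(222,78),(165,65)]: print('sc',onz(*A(*p),184))
for n,p in dict(bl=(472,82),br=(762,92)).items(): print('block',n,onz(*B(*p),75))
print('stem',tri([C(220,460),D(606,440)]))
for p in [(280,362),(396,405),(90,595)]: print('plate sc',onz(*C(*p),15))
for p in [(528,392),(682,400),(505,595),(680,595)]: print('plate si',onz(*D(*p),15))
print('nuts',tri([C(300,397),D(606,385)]),tri([C(152,580),D(598,578)]))
```

```text
hubtop (array([519.66697179, 202.3568645 , 181.73620188]), [2.4943409636428107, 2.494340963642864])
bl [537.1380062  202.08415635 184.        ]
br [503.79116    187.52412744 184.        ]
fl [530.08902168 216.49574884 184.        ]
fr [497.12779176 202.10431843 184.        ]
sc [501.7945697  201.53496049 184.        ]
sc [533.49609963 219.27303423 184.        ]
sc [545.48165901 201.40153542 184.        ]
sc [513.03631568 183.92829822 184.        ]
block bl [611.90045081 172.27543472  75.        ]
block br [490.50804355 125.08405679  75.        ]
stem (array([ 522.35461033, -245.30493507,   83.09028664]), [2.490156559796536, 2.4901565597962847])
plate sc [ 445.18648276 -143.4869377    15.        ]
plate sc [ 521.11104637 -112.13424581   15.        ]
plate sc [ 505.89718833 -335.36333603   15.        ]
plate si [ 597.6359351  -340.74003811   15.        ]
plate si [ 509.86331598 -371.59213292   15.        ]
plate si [ 549.42923117 -177.45949851   15.        ]
plate si [ 460.21154674 -216.54251517   15.        ]
nuts (array([ 534.49081531, -212.36735383,  136.97805805]), [21.415046415808437, 21.415046415808646]) (array([ 506.82915791, -276.89768448,  -38.96946625]), [18.743917878895033, 18.743917878895072])
```

Only one object has a yellow sleeve and stands in the block: the lever at scene (283,150), side (238,236). The other lever-like parts are the blue oxygen lever at scene (292,241) and the small blue, red and grey tools in the block. Its hub top triangulates to z≈182 against the expected 184, and the stem to z≈83 against 84. I plan to grip the hub across its width with the tool horizontal, so first I test which way the wrist rolls.

>>> play_rows([
  [0,0,30,0.031,0.095,0,1],
  [0,0,30,0.031,0.095,0,1],
  [0,0,0,0,0,0,1],
])

```text
time_s: 0.35
eef_pos: [159.8, 498.6, 290.9]
ee_rot: [-0.104, 0.153, 0.983, 0.014]
force: [1.4, 0.5, 0.7]
grip_width: 0.998
```

Run:
```python
from h import *
s=sense();print(s['joints'].round(3),s['eef_pos'].round(1),s['ee_rot'].round(3))
b=load('si0');a=load('sc0')
# neighbours
for n,o,z in [('spooltop',(a,107/.78,167/.78),126),('spooltop si',(b,274/.78,(397-300)/.78),126),('brick',(a,121/.78,228/.78),32),('bowl',(a,254/.78,154/.78),40),('hammerhead',(a,159/.78,228/.78),20),('brace',(a,225/.78,104/.78),25),('oxy',(a,228/.78,190/.78),90),('tools',(a,190/.78,110/.78),60),('flux',(a,265/.78,125/.78),75)]: print(n,onz(*o,z).round())
```

```text
[ 0.937  0.286  1.393  0.198  1.536 -0.339] [159.8 498.6 290.9] [-0.104  0.153  0.983  0.014]
spooltop [ 364. -353.  126.]
spooltop si [ 381. -388.  126.]
brick [ 604. -464.   32.]
bowl [718. 248.  40.]
hammerhead [ 706. -344.   20.]
brace [350. 428.  25.]
oxy [800. -29.  90.]
tools [281. 221.  60.]
flux [644. 415.  75.]
```

```bash
cat >> h.py <<'E'
from scipy.spatial.transform import Rotation as Ro
def Rcur(s): w,x,y,z=s['ee_rot']; return Ro.from_quat([x,y,z,w])
def Rt(yaw_y,tilt):
    """tool y at yaw_y (rad, horizontal), tool z = down tipped by tilt toward yaw_y+90deg"""
    y=np.array([np.cos(yaw_y),np.sin(yaw_y),0]); d=np.array([-y[1],y[0],0])
    z=np.array([0,0,-np.cos(tilt)])+d*np.sin(tilt)
    return Ro.from_matrix(np.c_[np.cross(y,z),y,z])
def go(p,R):
    s=sense();d=np.array(p)-s['eef_pos'];r=(R*Rcur(s).inv()).as_rotvec()
    n=max(np.linalg.norm(d)/40,np.linalg.norm(r)/.12)
    print('pos',s['eef_pos'].round(1),'j',s['joints'].round(2),'F',s['force'].round(1),'T',s['wrist_torque'].round(2),'g',round(s['grip_width'],3),'t',round(s['time_s'],2))
    print('shift',d.round(1),'turn',r.round(3),'rows',round(n,1)); n=int(np.ceil(n)) or 1; print('per row',(d/n).round(1),(r/n).round(4))
E
python3 - <<'E'
from h import *
go([551,120,300],Rt(np.radians(22),np.radians(75)))
E
```

```text
pos [159.8 498.6 290.9] j [ 0.94  0.29  1.39  0.2   1.54 -0.34] F [1.4 0.5 0.7] T [-0.04 -0.1   0.03] g 0.998 t 0.35
shift [ 391.2 -378.6    9.1] turn [ 0.773  0.826 -0.789] rows 13.6
per row [ 27.9 -27.    0.7] [ 0.0552  0.059  -0.0564]
```

>>> play_rows([
  [28,-27,8,0.055,0.059,-0.056,1],
  [28,-27,8,0.055,0.059,-0.056,1],
  [28,-27,4,0.055,0.059,-0.056,1],
  [28,-27,0,0.055,0.059,-0.056,1],
  [28,-27,0,0.055,0.059,-0.056,1],
])

```text
time_s: 0.77
eef_pos: [293.8, 364.9, 311.7]
ee_rot: [-0.267, 0.265, 0.915, 0.146]
force: [1.1, 1.3, 0.1]
grip_width: 1.001
```

>>> play_rows([
  [28,-27,0,0.055,0.059,-0.056,1],
  [28,-27,0,0.055,0.059,-0.056,1],
  [28,-27,0,0.055,0.059,-0.056,1],
  [28,-27,0,0.055,0.059,-0.056,1],
  [28,-27,0,0.055,0.059,-0.056,1],
])

```text
time_s: 1.18
eef_pos: [439.0, 221.0, 310.6]
ee_rot: [-0.412, 0.376, 0.785, 0.27]
force: [0.3, 1.0, 0.5]
grip_width: 1.004
```

Run:
```python
from h import *
go([551,120,300],Rt(np.radians(22),np.radians(75)))
```

```text
pos [439.  221.  310.6] j [-0.15  0.41  1.48  0.78  1.94 -0.81] F [0.3 1.  0.5] T [-0.32 -0.23 -0.03] g 1.004 t 1.18
shift [ 112.  -101.   -10.6] turn [ 0.193  0.235 -0.21 ] rows 3.8
per row [ 28.  -25.3  -2.6] [ 0.0484  0.0587 -0.0526]
```

>>> play_rows([
  [28,-25,-3,0.048,0.059,-0.053,1],
  [28,-25,-3,0.048,0.059,-0.053,1],
  [28,-25,-3,0.048,0.059,-0.053,1],
  [28,-25,-3,0.048,0.059,-0.053,1],
  [0,0,0,0,0,0,1],
])

```text
time_s: 1.6
eef_pos: [558.7, 108.9, 290.3]
ee_rot: [-0.512, 0.454, 0.643, 0.343]
force: [-1.0, 0.0, -0.6]
grip_width: 1.001
```

Run:
```python
from h import *
go([551,120,189],Rt(np.radians(22),np.radians(75)))
```

```text
pos [558.7 108.9 290.3] j [-0.36  0.72  1.21  1.01  2.12 -0.59] F [-1.   0.  -0.6] T [-0.49 -0.16  0.05] g 1.001 t 1.6
shift [  -7.7   11.1 -101.3] turn [-0.008 -0.029  0.025] rows 2.6
per row [ -2.6   3.7 -33.8] [-0.0028 -0.0096  0.0082]
```

>>> play_rows([
  [-2,3,-34,-0.003,-0.01,0.008,1],
  [-2,3,-34,-0.003,-0.01,0.008,1],
  [-3,4,-33,-0.003,-0.01,0.008,1],
  [0,0,0,0,0,0,1],
])

```text
time_s: 1.93
eef_pos: [551.4, 117.4, 181.3]
ee_rot: [-0.504, 0.447, 0.657, 0.339]
force: [-0.5, 0.1, -1.3]
grip_width: 1.002
```

Run:
```python
from h import *
go([551,120,189],Rt(np.radians(22),np.radians(75)))
w=cap('wrist','w1');b=cap('side','si1')
i=np.hstack([w['img'][:,:],cv2.resize(b['img'][210:306,200:272],(288,384),interpolation=cv2.INTER_CUBIC)]); cv2.imwrite('pics/v3.png',i)
print(proj(w,[[520,202,165]]))
```

```text
pos [551.4 117.4 181.3] j [-0.35  0.84  1.29  0.9   1.99 -0.81] F [-0.5  0.1 -1.3] T [-0.41 -0.22  0.03] g 1.002 t 1.93
shift [-0.4  2.6  7.7] turn [ 0.005 -0.003  0.003] rows 0.2
per row [-0.4  2.6  7.7] [ 0.0052 -0.0028  0.0034]
[[255.62739813 188.77461275]]
```

View pics/v3.png

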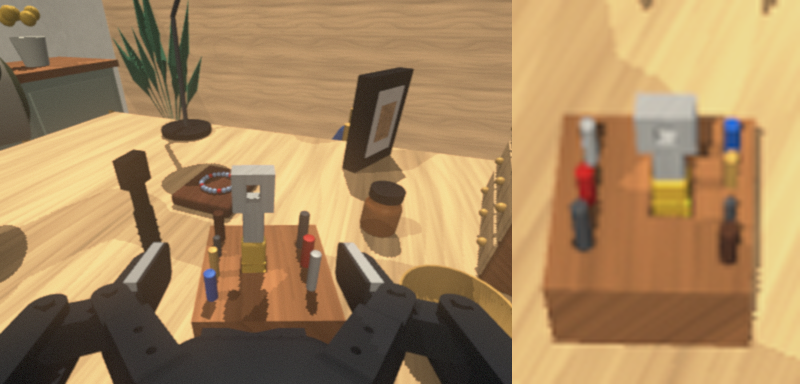

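The wrist view shows the yellow-sleeved lever square to the tool, with its hole at (253,191) against a predicted (256,189). The hub is therefore about 2 mm to the left, and the view matches the estimate. I go in now.

>>> play_rows([
  [-12,30,-4,0.002,-0.001,0,1],
  [-13,30,-7,0.002,-0.001,0,1],
  [-12,28,-7,0,0,0,1],
  [0,0,0,0,0,0,1],
])

```text
time_s: 2.37
eef_pos: [517.8, 206.1, 176.7]
ee_rot: [-0.496, 0.444, 0.662, 0.345]
force: [-1.3, 0.1, -0.9]
grip_width: 1.0
```

Run:
```python
from h import *
R=Rt(np.radians(22),np.radians(75))
go(np.array([518,201.3,165])+19*R.as_matrix()[:,2],R)
```

```text
pos [517.8 206.1 176.7] j [-0.23  0.77  1.46  0.97  1.84 -0.84] F [-1.3  0.1 -0.9] T [-0.4  -0.12 -0.05] g 1.0 t 2.37
shift [ -6.7  12.2 -16.6] turn [0.005 0.02  0.008] rows 0.5
per row [ -6.7  12.2 -16.6] [0.0048 0.0196 0.0081]
```

>>> play_rows([
  [-4,7,-9,0.003,0.01,0.004,1],
  [-3,5,-7,0.002,0.01,0.004,1],
  [0,0,0,0,0,0,1],
])

```text
time_s: 2.62
eef_pos: [511.7, 219.1, 164.6]
ee_rot: [-0.503, 0.442, 0.66, 0.341]
force: [-0.2, 0.2, -0.6]
grip_width: 0.999
```

Run:
```python
from h import *
R=Rt(np.radians(22),np.radians(75))
go(np.array([518,201.3,165])+19*R.as_matrix()[:,2],R)
```

```text
pos [511.7 219.1 164.6] j [-0.21  0.78  1.47  0.97  1.83 -0.85] F [-0.2  0.2 -0.6] T [-0.43 -0.16 -0.02] g 0.999 t 2.62
shift [-0.6 -0.8 -4.5] turn [ 0.001  0.007 -0.002] rows 0.1
per row [-0.6 -0.8 -4.5] [ 0.0008  0.0066 -0.0016]
```

>>> play_rows([
  [-1,-1,-5,0.001,0.007,0,0.3],
  [0,0,0,0,0,0,0.0],
  [0,0,0,0,0,0,-0.3],
  [0,0,0,0,0,0,-0.6],
  [0,0,0,0,0,0,-1],
], grip_force=60)

```text
time_s: 3.03
eef_pos: [512.6, 215.8, 159.7]
ee_rot: [-0.504, 0.444, 0.657, 0.341]
force: [-0.7, -0.4, 1.3]
grip_width: 0.413
```

>>> play_rows([
  [0,0,0,0,0,0,-1],
  [0,0,0,0,0,0,-1],
  [0,0,0,0,0,0,-1],
])

```text
time_s: 3.28
eef_pos: [512.7, 215.4, 159.7]
ee_rot: [-0.504, 0.444, 0.657, 0.341]
force: [-0.4, 0.7, -1.2]
grip_width: 0.407
```

Run:
```python
from h import *
R=Rt(np.radians(22),np.radians(75))
go(np.array([518,201.3,165])+19*R.as_matrix()[:,2],R)
```

```text
pos [512.7 215.4 159.7] j [-0.22  0.79  1.47  0.97  1.83 -0.85] F [-0.4  0.7 -1.2] T [-0.36 -0.19  0.01] g 0.407 t 3.28
shift [-1.6  2.9  0.3] turn [-0.     0.     0.002] rows 0.1
per row [-1.6  2.9  0.3] [-0.0003  0.      0.0018]
```

Opening 0.41, about 35 mm, matches the 36 mm hub. I lift straight up.

>>> play_rows([
  [0,0,10,0,0,0,-1],
  [0,0,20,0,0,0,-1],
  [0,0,20,0,0,0,-1],
  [0,0,25,0,0,0,-1],
  [0,0,30,0,0,0,-1],
], grip_force=80)

```text
time_s: 3.7
eef_pos: [511.3, 215.3, 264.3]
ee_rot: [-0.507, 0.447, 0.655, 0.338]
force: [0.9, 0.1, -3.4]
grip_width: 0.405
```

>>> play_rows([
  [0,0,30,0,0,0,-1],
  [0,0,30,0,0,0,-1],
  [0,0,20,0,0,0,-1],
  [0,0,0,0,0,0,-1],
])

```text
time_s: 4.03
eef_pos: [510.0, 215.3, 354.7]
ee_rot: [-0.504, 0.446, 0.658, 0.338]
force: [-0.6, -0.6, -2.2]
grip_width: 0.404
```

Run:
```python
from h import *
# target over stem: hub at stem +z 160, lever flat, hub toward 20deg+; tool tilt -15, tool y = -70deg(+8 mid)
R=Rt(np.radians(-70+8),np.radians(-15))
go(np.array([522,-245,260])+19*R.as_matrix()[:,2],R)
w=cap('wrist','w2');cap('side','si2')
cv2.imwrite('pics/v4.png',w['img'])
```

```text
pos [510.  215.3 354.7] j [-0.22  0.53  1.34  1.09  2.03 -0.5 ] F [-0.6 -0.6 -2.2] T [-0.79 -0.33 -0.04] g 0.404 t 4.03
shift [   7.6 -462.7 -113. ] turn [-1.584  0.574 -1.129] rows 16.9
per row [  0.4 -27.2  -6.6] [-0.0932  0.0338 -0.0664]
```

View pics/v4.png

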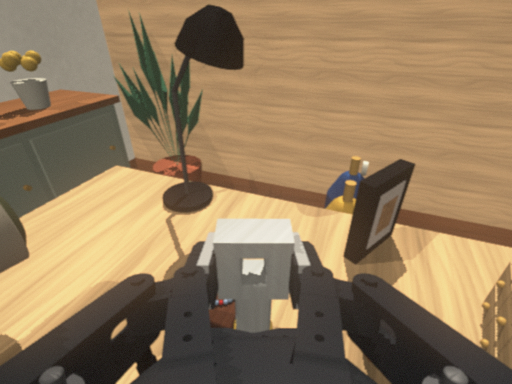

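The wrist view shows the lever held by its hub between the pads, with the hole at about (253,267). I swing it over the stem and lay it flat on the way.

>>> play_rows([
  [0,-27,0,-0.093,0.034,-0.066,-1],
  [0,-27,0,-0.093,0.034,-0.066,-1],
  [0,-27,0,-0.093,0.034,-0.066,-1],
  [0,-27,0,-0.093,0.034,-0.066,-1],
  [0,-27,0,-0.093,0.034,-0.066,-1],
])

```text
time_s: 4.55
eef_pos: [507.5, 77.8, 338.4]
ee_rot: [-0.385, 0.687, 0.58, 0.207]
force: [-1.2, 0.7, -3.2]
grip_width: 0.403
```

>>> play_rows([
  [0,-27,0,-0.093,0.034,-0.066,-1],
  [0,-27,-5,-0.093,0.034,-0.066,-1],
  [0,-27,-5,-0.093,0.034,-0.066,-1],
  [0,-27,-5,-0.093,0.034,-0.066,-1],
  [0,-27,-5,-0.093,0.034,-0.066,-1],
])

```text
time_s: 4.97
eef_pos: [505.0, -65.9, 309.6]
ee_rot: [-0.223, 0.864, 0.448, 0.06]
force: [-0.7, -0.1, -2.6]
grip_width: 0.405
```

Run:
```python
from h import *
R=Rt(np.radians(-70+8),np.radians(-15))
go(np.array([522,-245,260])+19*R.as_matrix()[:,2],R)
```

```text
pos [505.  -65.9 309.6] j [-0.53  0.36  1.3   0.34  1.8   0.1 ] F [-0.7 -0.1 -2.6] T [-0.32 -0.13 -0.03] g 0.405 t 4.97
shift [  12.7 -181.4  -67.9] turn [-0.643  0.204 -0.404] rows 6.6
per row [  1.8 -25.9  -9.7] [-0.0918  0.0291 -0.0578]
```

>>> play_rows([
  [2,-26,-6,-0.092,0.029,-0.058,-1],
  [2,-26,-6,-0.092,0.029,-0.058,-1],
  [2,-26,-6,-0.092,0.029,-0.058,-1],
  [2,-26,-6,-0.092,0.029,-0.058,-1],
  [2,-26,-6,-0.092,0.029,-0.058,-1],
])

```text
time_s: 5.38
eef_pos: [512.2, -203.1, 269.6]
ee_rot: [-0.039, 0.951, 0.296, -0.085]
force: [-1.0, -0.0, -2.8]
grip_width: 0.405
```

>>> play_rows([
  [2,-26,-6,-0.092,0.029,-0.058,-1],
  [2,-26,-6,-0.092,0.029,-0.058,-1],
  [0,0,0,0,0,0,-1],
])

```text
time_s: 5.63
eef_pos: [514.7, -258.8, 248.5]
ee_rot: [0.035, 0.962, 0.227, -0.146]
force: [-0.5, 0.6, -3.3]
grip_width: 0.404
```

Run:
```python
from h import *
R=Rt(np.radians(-70+8),np.radians(-15))
go(np.array([522,-245,220])+19*R.as_matrix()[:,2],R)
w=cap('wrist','w3');a=cap('scene','sc3');b=cap('side','si3')
def cr(c,P,k,W,H):
    u,v=proj(c,[P])[0]; x=int(u-W/2/k);y=int(v-H/2/k); print(x,y)
    return cv2.resize(c['img'][y:y+int(H/k),x:x+int(W/k)],(W,H),interpolation=cv2.INTER_CUBIC)
P=[515,-240,150]
i=np.hstack([w['img'][:,:],np.vstack([cr(a,P,3,288,192),cr(b,P,3,288,192)])])
cv2.imwrite('pics/v5.png',i); print(proj(w,[[522,-245,108]]))
```

```text
pos [ 514.7 -258.8  248.5] j [-0.56  0.53  1.16 -0.26  1.61  0.56] F [-0.5  0.6 -3.3] T [ 0.25 -0.37  0.04] g 0.404 t 5.63
shift [  3.   11.5 -46.9] turn [ 0.019 -0.035  0.024] rows 1.2
per row [  1.5   5.8 -23.4] [ 0.0096 -0.0174  0.0122]
140 185
251 102
[[243.19401026 132.1283519 ]]
```

View pics/v5.png

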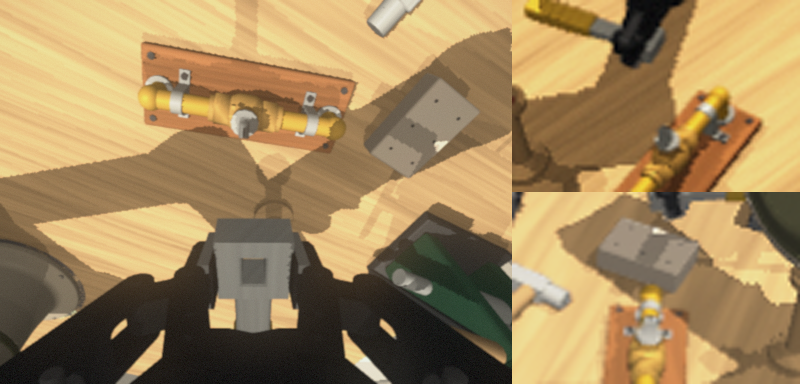

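The wrist view shows the lever flat in the pads with the hole at (254,272). The cock stem is at (245,124) and the pipe runs left to right. I enlarge the stem to get its mark and the pipe direction.

Run:
```python
from h import *
a=cv2.resize(cv2.imread('pics/w3.png')[30:160,135:365],None,fx=3.4,fy=3.4,interpolation=cv2.INTER_CUBIC)[:300]
b=cv2.resize(cv2.imread('pics/w3.png')[95:145,210:280],None,fx=5.6,fy=5.6,interpolation=cv2.INTER_CUBIC)
c=cv2.resize(cv2.imread('pics/w3.png')[210:310,205:305],None,fx=2.8,fy=2.8,interpolation=cv2.INTER_CUBIC)
o=np.zeros((590,785,3),np.uint8);o[:300,:782]=a[:,:782];o[305:585,:392]=b;o[305:585,400:680]=c
cv2.imwrite('pics/v6.png',o)
```

```text
(no output)
```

View pics/v6.png

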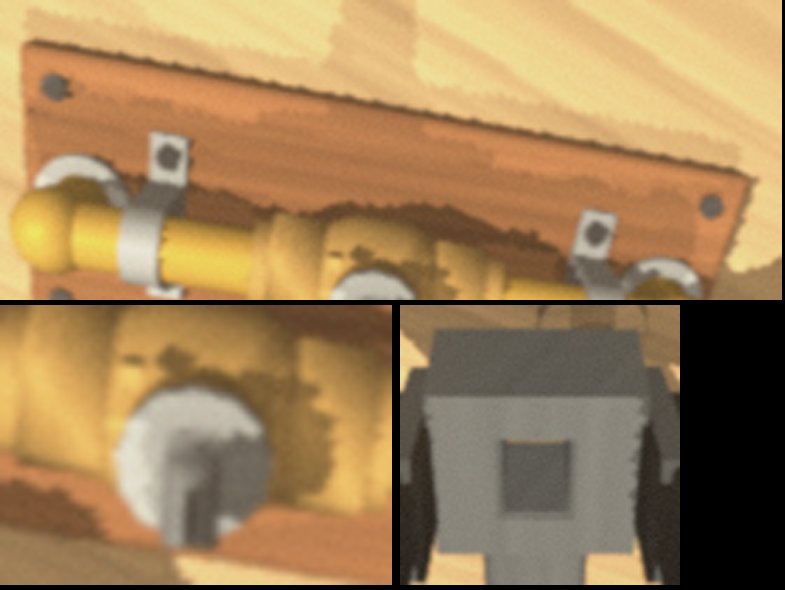

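Run:
```python
from h import *
w=load('w3'); s=sense()
p1=onz(w,135+28/3.4,30+42/3.4,15);p2=onz(w,135+750/3.4,30+178/3.4,15);d=p1-p2
print(p1.round(1),p2.round(1),np.linalg.norm(d),'pipe ang',np.degrees(np.arctan2(d[1],d[0])))
st=onz(w,244.6,122.7,84);print('stem',st.round(1))
mid=(p1+p2)/2;n=np.array([d[1],-d[0],0])/np.linalg.norm(d);print('stem in plate: across',(st-mid)@n,'along',(st-mid)@d/np.linalg.norm(d))
print('up', proj(w,[[*st[:2],84],[*st[:2],108]]))
# hub hole: top-face centre vs tool frame
R=Rcur(s);T=s['eef_pos'];M=R.as_matrix()
print('tilt z',M[:,2].round(3),'y ang',np.degrees(np.arctan2(M[1,1],M[0,1])))
ims=[]
pa=np.arctan2(d[1],d[0])-np.pi/2
for k in (-.1,.05,.2,.35):
    im=cv2.resize(w['img'][95:145,210:280],None,fx=5.6,fy=5.6,interpolation=cv2.INTER_CUBIC)
    a=pa+k;x=np.array([np.cos(a),np.sin(a),0]);y=np.array([-x[1],x[0],0])
    def poly(P): 
        q=proj(w,P);cv2.polylines(im,[((q-[210,95]+.0)*5.6).astype(int)],True,(0,0,255),1)
    for z in(0,18): poly([np.array([*st[:2],84+z])+x*i*8+y*j*5 for i,j in((1,1),(1,-1),(-1,-1),(-1,1))])
    poly([np.array([*st[:2],84])+14.5*(np.cos(t)*x+np.sin(t)*y) for t in np.linspace(0,6.28,40)])
    ims.append(im)
cv2.imwrite('pics/v7.png',np.vstack([np.hstack(ims[:2]),np.hstack(ims[2:])]))
# hub in tool frame
P=np.array([(-18,-19,9),(18,-19,9),(18,19,9),(-18,19,9)])
```

```text
[ 531.9 -116.1   15. ] [ 602.9 -350.1   15. ] 244.57745207732108 pipe ang 106.87234496258982
stem [ 523.  -245.4   84. ]
stem in plate: across -46.05790588136655 along 1.1400355919290484
up [[244.6        122.7       ]
 [243.98910301 131.41505589]]
tilt z [-0.259 -0.13  -0.957] y ang -63.18064015986346
```

View pics/v7.png

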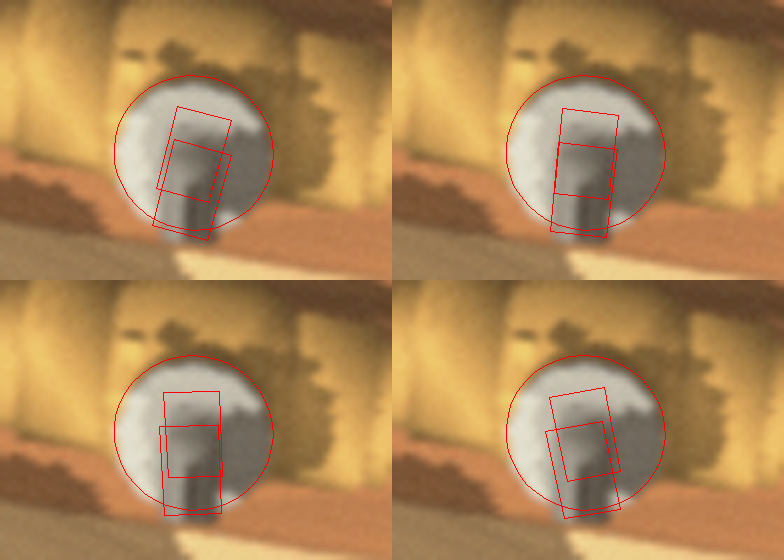

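The overlay at 0.2 rad from shut fits the tang best, so the stem's x axis is at about 28° and the pipe at 107°. The stem comes out at (523,-245), agreeing with the first fix. Next is the hub pose from the same wrist picture.

```bash
cat >> h.py <<'E'
def hubpose(w,px,obj):
    ok,rv,tv=cv2.solvePnP(np.array(obj,float),np.array(px,float),K(w),np.array(w['dist'],float))
    e=cv2.projectPoints(np.array(obj,float),rv,tv,K(w),np.array(w['dist'],float))[0].reshape(-1,2)-px
    W=np.array(w['world_to_cam']);Rc=F@cv2.Rodrigues(rv)[0];t=F@tv.ravel()
    return W[:3,:3].T@(t-W[:3,3]),W[:3,:3].T@Rc,np.abs(e).max()
E
python3 - <<'E'
from h import *
w=load('w3');s=sense()
# lever frame here: z to hub end, y up(face), x = y cross z
px=np.array([(427,397),(645,397),(635,553),(435,553),(436,330),(640,330),(501,440),(572,440),(572,517),(501,517)],float)
px=np.c_[205+(px[:,0]-400)/2.8,210+(px[:,1]-305)/2.8]
# image right when looking: sign sx so that frame is right handed (z up in image, y toward viewer => x to left)
obj=[(18,9,19),(-18,9,19),(-18,9,-19),(18,9,-19),(18,-9,19),(-18,-9,19),(5.7,9,8.7),(-5.7,9,8.7),(-5.7,9,-8.7),(5.7,9,-8.7)]
c,R,e=hubpose(w,px,obj)
print('hub',c.round(1),'err px',e,'lever z',R[:,2].round(3),'y',R[:,1].round(3))
M=Rcur(s).as_matrix()
print('in tool',(M.T@(c-s['eef_pos'])).round(1),'lever z ang',np.degrees(np.arctan2(R[1,2],R[0,2])), 'elev',np.degrees(np.arcsin(R[2,2])),'ytool ang',np.degrees(np.arctan2(M[1,1],M[0,1])))
print('lever in tool',(M.T@R).round(3))
E
```

```text
hub [ 519.4 -257.   262.4] err px 1.4781167965570035 lever z [ 0.893  0.446 -0.055] y [0.047 0.029 0.998]
in tool [  0.4   2.5 -11.5] lever z ang 26.536044526438445 elev -3.1547936012317623 ytool ang -63.18064015986346
lever in tool [[ 0.006 -0.237  0.971]
 [-1.    -0.005  0.005]
 [ 0.004 -0.971 -0.237]]
```

Run:
```python
from h import *
R=Rt(np.radians(-61.7),np.radians(-14.2)); M=R.as_matrix()
go(np.array([523,-245.4,130])-M@[0.4,2.5,-11.5],R)
```

```text
pos [ 515.  -256.4  251.5] j [-0.55  0.53  1.16 -0.25  1.61  0.56] F [-0.1  0.9 -2.9] T [ 0.19 -0.27 -0.05] g 0.406 t 5.78
shift [   4.    11.7 -132.6] turn [ 0.021 -0.042  0.026] rows 3.3
per row [  1.    2.9 -33.1] [ 0.0053 -0.0104  0.0065]
```

Run:
```python
from h import *
M=Ro.from_quat([.962,.227,-.146,.035]).as_matrix();T=np.array([514.7,-258.8,248.5])
v=M.T@(np.array([519.4,-257,262.4])-T);print(v.round(1),'lever z in tool',(M.T@[.893,.446,-.055]).round(3),'tilt',np.degrees(np.arccos(-M[2,2])))
R=Rt(np.radians(-61.7),np.radians(-14.2))
go(np.array([523,-245.4,130])-R.as_matrix()@v,R)
```

```text
[  0.7   0.5 -14.8] lever z in tool [ 0.969  0.    -0.244] tilt 17.27391628481572
pos [ 515.  -256.4  251.5] j [-0.55  0.53  1.16 -0.25  1.61  0.56] F [-0.1  0.9 -2.9] T [ 0.19 -0.27 -0.05] g 0.406 t 5.78
shift [   4.     9.4 -135.7] turn [ 0.021 -0.042  0.026] rows 3.4
per row [  1.    2.4 -33.9] [ 0.0053 -0.0104  0.0065]
```

>>> play_rows([
  [2,5,-35,0.008,-0.015,0.01,-1],
  [2,4,-35,0.008,-0.015,0.01,-1],
  [0,0,-30,0.005,-0.012,0.006,-1],
  [0,0,-20,0,0,0,-1],
  [0,0,0,0,0,0,-1],
])

```text
time_s: 6.2
eef_pos: [518.4, -243.2, 129.4]
ee_rot: [0.028, 0.962, 0.246, -0.115]
force: [-0.4, -0.3, -2.8]
grip_width: 0.406
```

>>> play_rows([
  [0,0,0,0,0,0,-1],
  [0,0,0,0,0,0,-1],
])

```text
time_s: 6.37
eef_pos: [518.4, -242.6, 130.8]
ee_rot: [0.028, 0.962, 0.247, -0.115]
force: [-0.7, -0.6, -2.5]
grip_width: 0.405
```

Run:
```python
from h import *
R=Rt(np.radians(-61.7),np.radians(-14.2))
go(np.array([523,-245.4,130])-R.as_matrix()@[.7,.5,-14.8],R)
```

```text
pos [ 518.4 -242.6  130.8] j [-0.55  0.59  1.36 -0.21  1.31  0.58] F [-0.7 -0.6 -2.5] T [ 0.16 -0.25  0.02] g 0.405 t 6.37
shift [  0.6  -4.4 -15. ] turn [-0.008  0.009 -0.008] rows 0.4
per row [  0.6  -4.4 -15. ] [-0.0083  0.0087 -0.0085]
```

Fix the offset, still above the nose, then look through the hole.

>>> play_rows([
  [1,-4,-7,-0.008,0.009,-0.008,-1],
  [0,0,0,0,0,0,-1],
  [0,0,0,0,0,0,-1],
  [0,0,0,0,0,0,-1],
])

```text
time_s: 6.7
eef_pos: [521.4, -247.8, 127.9]
ee_rot: [0.033, 0.962, 0.242, -0.118]
force: [0.1, 0.5, -2.7]
grip_width: 0.404
```

Run:
```python
from h import *
w=cap('wrist','w8');a=cap('scene','sc8');b=cap('side','si8')
R=Rt(np.radians(-61.7),np.radians(-14.2))
go(np.array([523,-245.4,130])-R.as_matrix()@[.7,.5,-14.8],R)
def cr(c,P,k,W,H):
    u,v=proj(c,[P])[0]; x=int(u-W/2/k);y=int(v-H/2/k); print(x,y)
    return cv2.resize(c['img'][y:y+int(H/k),x:x+int(W/k)],(W,H),interpolation=cv2.INTER_CUBIC)
P=[523,-245,110]
L=cv2.resize(w['img'][200:340,190:320],(520,560),interpolation=cv2.INTER_CUBIC)
cv2.imwrite('pics/v8.png',np.hstack([L,np.vstack([cr(a,P,7,280,280),cr(b,P,7,280,280)])]))
```

```text
pos [ 521.2 -247.7  127.8] j [-0.55  0.61  1.35 -0.22  1.31  0.6 ] F [-1.1  0.1 -3.1] T [ 0.23 -0.27  0.03] g 0.404 t 6.85
shift [ -2.2   0.7 -11.9] turn [ 0.004  0.005 -0.   ] rows 0.3
per row [ -2.2   0.7 -11.9] [ 0.004   0.0053 -0.0004]
170 206
276 122
```

View pics/v8.png

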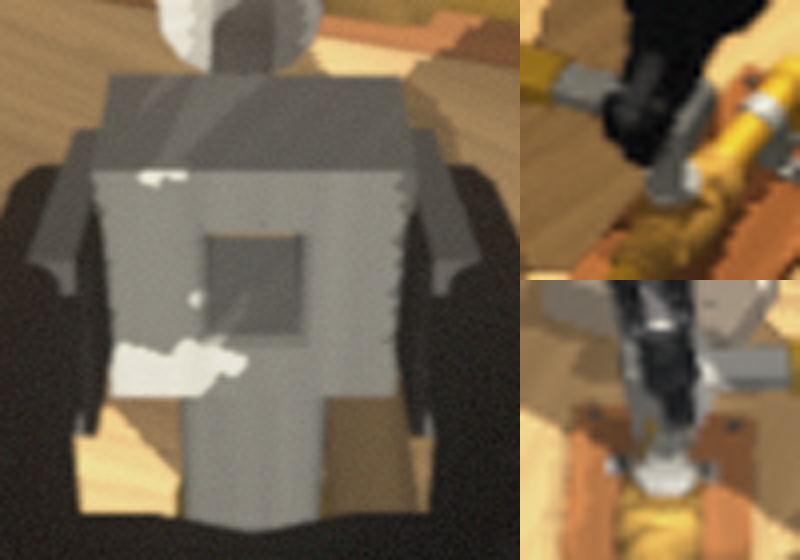

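The view at the stem shows the lever flat over it, with the hole at crop (254,286) and the collar just beyond the hub end at crop (241,30). The hole is seen obliquely, so I compute the offset.

Run:
```python
from h import *
w=load('w8');s=sense()
px=np.array([(93,170),(407,170),(397,397),(112,397),(110,75),(403,75),(205,235),(303,235),(303,337),(206,337)],float)/4+[190,200]-.375
obj=[(18,9,19),(-18,9,19),(-18,9,-19),(18,9,-19),(18,-9,19),(-18,-9,19),(5.7,9,8.7),(-5.7,9,8.7),(-5.7,9,-8.7),(5.7,9,-8.7)]
c,R,e=hubpose(w,px,obj);M=Rcur(s).as_matrix()
print('hub',c.round(1),e,'lever z',R[:,2].round(3),np.degrees(np.arctan2(R[1,2],R[0,2])),'in tool',(M.T@(c-s['eef_pos'])).round(1),'rel tilt',(M.T@R[:,2]).round(3))
print('stem pred',proj(w,[[523,-245.4,84]]), 'crop',(proj(w,[[523,-245.4,84]])-[190,200])*4)
print('collar rim',((proj(w,[[523+14.5*np.cos(t),-245.4+14.5*np.sin(t),84] for t in np.arange(0,6.3,.4)])-[190,200])*4).round(0).tolist())
# collar circle fit: bright/grey low-saturation blob above hub end
i=cv2.resize(w['img'][140:222,190:320],None,fx=4,fy=4,interpolation=cv2.INTER_CUBIC)
hsv=cv2.cvtColor(i,cv2.COLOR_BGR2HSV);m=((hsv[...,1]<50)&(hsv[...,2]>60)).astype(np.uint8)
cv2.imwrite('pics/m8.png',m*255);cv2.imwrite('pics/c8.png',i)
n,l,st,ce=cv2.connectedComponentsWithStats(m)
for k in np.argsort(-st[1:,4])[:3]+1: print(st[k]/4+np.array([190,140,0,0,0]))
```

```text
hub [ 525.5 -245.8  142.1] 1.4487749041710458 lever z [0.874 0.486 0.003] 29.085242385390394 in tool [  1.    0.5 -15. ] rel tilt [ 0.969 -0.013 -0.246]
stem pred [[250.49656373 201.62844765]] crop [[241.98625493   6.51379059]]
collar rim [[283.0, -58.0], [250.0, -67.0], [216.0, -64.0], [186.0, -49.0], [166.0, -26.0], [158.0, 2.0], [164.0, 30.0], [181.0, 53.0], [208.0, 69.0], [239.0, 75.0], [271.0, 71.0], [299.0, 56.0], [318.0, 34.0], [326.0, 7.0], [320.0, -21.0], [302.0, -46.0]]
[ 218.25  183.75   71.5    38.25 5082.25]
```

View pics/c8.png

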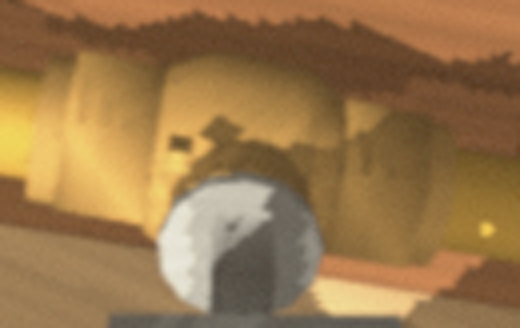

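The collar rim lies within about 0.4 mm of the prediction from the stem fix. The hub is 2.7 mm too far in x and 0.7 mm short in y.

>>> play_rows([
  [-2.7,0.7,-14,0,0,0,-1],
  [0,0,0,0,0,0,-1],
  [0,0,0,0,0,0,-1],
  [0,0,0,0,0,0,-1],
])

```text
time_s: 7.18
eef_pos: [518.8, -247.2, 114.7]
ee_rot: [0.033, 0.962, 0.242, -0.117]
force: [0.0, 0.2, -3.1]
grip_width: 0.406
```

```bash
cat >> h.py <<'E'
def hub(yaw=28.3,tilt=-14.2,tgt=(522.8,-245.1,93)):
    s=sense();M=Rcur(s).as_matrix();h=s['eef_pos']+M@[.85,.5,-14.9]
    lz=M@[.969,-.006,-.245]
    print('hub',h.round(1),'to go',(np.array(tgt)-h).round(1),'lever ang',np.degrees(np.arctan2(lz[1],lz[0])).round(1),'elev',np.degrees(np.arcsin(lz[2])).round(1))
    x=np.cross([0,0,1],lz)
    r=(Ro.from_rotvec([0,0,np.radians(yaw)-np.arctan2(lz[1],lz[0])])*Ro.from_rotvec(-np.cross(lz,[0,0,1])*-0+0*x)).as_rotvec()
    print('yaw turn',r.round(4),'F',s['force'].round(1),'T',s['wrist_torque'].round(2),'eef',s['eef_pos'].round(1),'g',round(s['grip_width'],3),'t',round(s['time_s'],2))
E
python3 -c "
from h import *
hub()"
```

```text
hub [ 522.9 -245.4  129. ] to go [ -0.1   0.3 -36. ] lever ang 28.7 elev 0.2
yaw turn [ 0.      0.     -0.0065] F [ 0.   0.2 -3.1] T [ 0.13 -0.23  0.01] eef [ 518.8 -247.2  114.7] g 0.406 t 7.18
```

>>> play_rows([
  [0,0.3,-8,0,0,-0.006,-1],
  [0,0,-5,0,0,0,-1],
  [0,0,-3,0,0,0,-1],
  [0,0,0,0,0,0,-1],
])

```text
time_s: 7.52
eef_pos: [519.2, -247.5, 98.8]
ee_rot: [0.034, 0.963, 0.239, -0.117]
force: [-1.2, -1.3, -2.6]
grip_width: 0.406
```

```bash
python3 -c "
from h import *
hub()"
```

```text
hub [ 523.3 -245.8  113. ] to go [ -0.5   0.7 -20. ] lever ang 28.3 elev 0.2
yaw turn [0. 0. 0.] F [-1.2 -1.3 -2.6] T [-0.07  0.09 -0.  ] eef [ 519.2 -247.5   98.8] g 0.406 t 7.52
```

>>> play_rows([
  [-0.5,0.6,-2,0,0,0,-1],
  [0,0,-2,0,0,0,-1],
  [0,0,0,0,0,0,-1],
])

```text
time_s: 7.77
eef_pos: [517.9, -248.1, 95.8]
ee_rot: [0.035, 0.963, 0.239, -0.119]
force: [-2.2, -2.0, -2.8]
grip_width: 0.402
```

```bash
python3 -c "
from h import *
hub()"
```

```text
hub [ 522.  -246.3  110. ] to go [  0.8   1.2 -17. ] lever ang 28.3 elev 0.0
yaw turn [0.     0.     0.0004] F [-2.2 -2.  -2.8] T [-0.05  0.07  0.04] eef [ 517.9 -248.1   95.8] g 0.402 t 7.77
```

>>> play_rows([
  [0,0,-2,0,0,0,-1],
  [0,0,-2,0,0,0,-1],
  [0,0,0,0,0,0,-1],
])

```text
time_s: 8.02
eef_pos: [517.1, -248.0, 91.5]
ee_rot: [0.034, 0.963, 0.239, -0.119]
force: [-2.8, -2.0, -0.5]
grip_width: 0.407
```

```bash
python3 -c "
from h import *
hub()"
```

```text
hub [ 521.3 -246.3  105.7] to go [  1.5   1.2 -12.7] lever ang 28.3 elev -0.1
yaw turn [0.     0.     0.0009] F [-2.8 -2.  -0.5] T [-0.09  0.1   0.06] eef [ 517.1 -248.    91.5] g 0.407 t 8.02
```

>>> play_rows([
  [0,0,-3,0,0,0,-1],
  [0,0,-3,0,0,0,-1],
  [0,0,0,0,0,0,-1],
])

```text
time_s: 8.27
eef_pos: [517.0, -248.0, 84.5]
ee_rot: [0.034, 0.963, 0.239, -0.119]
force: [-2.8, -1.7, -2.0]
grip_width: 0.407
```

```bash
python3 -c "
from h import *
hub()"
```

```text
hub [ 521.2 -246.2   98.8] to go [ 1.6  1.1 -5.8] lever ang 28.2 elev -0.1
yaw turn [0.     0.     0.0009] F [-2.8 -1.7 -2. ] T [-0.08  0.18 -0.01] eef [ 517.  -248.    84.5] g 0.407 t 8.27
```

>>> play_rows([
  [0,0,-3,0,0,0,-1],
  [0,0,-2,0,0,0,-1],
  [0,0,0,0,0,0,-1],
])

```text
time_s: 8.52
eef_pos: [517.0, -248.0, 78.7]
ee_rot: [0.034, 0.963, 0.239, -0.119]
force: [-3.8, -0.9, -1.1]
grip_width: 0.408
```

>>> play_rows([
  [0,0,-2,0,0,0,-1],
  [0,0,0,0,0,0,-1],
])

```text
time_s: 8.68
eef_pos: [517.1, -248.1, 77.6]
ee_rot: [0.035, 0.963, 0.239, -0.12]
force: [-4.6, -0.8, 0.6]
grip_width: 0.407
```

```bash
python3 -c "
from h import *
hub()"
```

```text
hub [ 521.3 -246.3   91.8] to go [1.5 1.2 1.2] lever ang 28.2 elev -0.1
yaw turn [0.     0.     0.0009] F [-4.6 -0.8  0.6] T [-0.    0.53 -0.05] eef [ 517.1 -248.1   77.6] g 0.407 t 8.68
```

>>> play_rows([
  [0,0,-2,0,0,0,-1],
  [0,0,-2,0,0,0,-1],
  [0,0,0,0,0,0,-1],
])

```text
time_s: 8.93
eef_pos: [517.1, -248.1, 77.9]
ee_rot: [0.035, 0.963, 0.238, -0.12]
force: [-3.7, -2.9, -5.8]
grip_width: 0.406
```

```bash
python3 -c "
from h import *
hub()"
```

```text
hub [ 521.2 -246.3   92.1] to go [1.6 1.2 0.9] lever ang 28.2 elev -0.2
yaw turn [0.     0.     0.0013] F [-3.7 -2.9 -5.8] T [-0.13  0.06 -0.02] eef [ 517.1 -248.1   77.9] g 0.406 t 8.93
```

The descent stopped at hub z≈92, where 93 is nominal, with the tool no longer yielding. I release so it settles, then look.

>>> play_rows([
  [0,0,0,0,0,0,0],
  [0,0,0,0,0,0,0.1],
  [0,0,0,0,0,0,0.1],
  [0,0,0,0,0,0,0.1],
  [0,0,0,0,0,0,0.1],
])

```text
time_s: 9.35
eef_pos: [519.2, -247.7, 78.3]
ee_rot: [0.036, 0.963, 0.239, -0.117]
force: [-0.4, -0.3, 0.2]
grip_width: 0.549
```

Run:
```python
from h import *
hub()
w=cap('wrist','w9');a=cap('scene','sc9');b=cap('side','si9')
def cr(c,P,k,W,H):
    u,v=proj(c,[P])[0]; x=int(u-W/2/k);y=int(v-H/2/k); print(x,y)
    return cv2.resize(c['img'][y:y+int(H/k),x:x+int(W/k)],(W,H),interpolation=cv2.INTER_CUBIC)
P=[505,-252,95]
L=cv2.resize(w['img'][200:340,190:320],(520,560),interpolation=cv2.INTER_CUBIC)
cv2.imwrite('pics/v9.png',np.hstack([L,np.vstack([cr(a,P,6,280,280),cr(b,P,6,280,280)])]))
```

```text
hub [ 523.2 -245.9   92.6] to go [-0.4  0.8  0.4] lever ang 28.3 elev 0.1
yaw turn [0.     0.     0.0004] F [-0.4 -0.3  0.2] T [ 0.05 -0.08  0.04] eef [ 519.2 -247.7   78.3] g 0.549 t 9.35
162 204
278 122
```

View pics/v9.png

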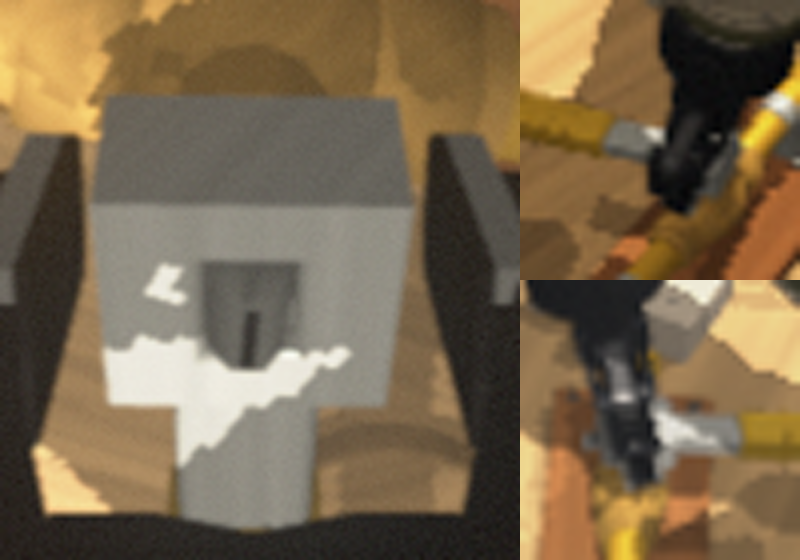

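The view shows the mark and nose of the stem standing in the hole at crop (250,335), the hub flat, and the pads open. A quick height check from the corners.

Run:
```python
from h import *
w=load('w9')
px=np.array([(93,205),(412,205),(387,405),(107,405),(107,97),(399,97)],float)/4+[190,200]-.375
obj=[(18,9,19),(-18,9,19),(-18,9,-19),(18,9,-19),(18,-9,19),(-18,-9,19)]
c,R,e=hubpose(w,px,obj)
print('hub',c.round(1),e,'lever z',R[:,2].round(3),np.degrees(np.arctan2(R[1,2],R[0,2])).round(1),'y',R[:,1].round(3))
```

```text
hub [ 521.  -246.1   93.4] 0.869191633964931 lever z [0.888 0.452 0.091] 27.0 y [-0.082 -0.041  0.996]
```

Hub centre z=93.4 (nominal 93), at (521.0,-246.1), droop 0.09 rad, lever at 27°. It is fully seated with the cock still shut. I regrip and swing counter-clockwise about the stem.

>>> play_rows([
  [-2,-0.2,0,0,0,0,0.1],
  [0,0,0,0,0,0,-0.4],
  [0,0,0,0,0,0,-1],
  [0,0,0,0,0,0,-1],
  [0,0,0,0,0,0,-1],
], grip_force=60)

```text
time_s: 9.92
eef_pos: [517.0, -247.8, 78.4]
ee_rot: [0.036, 0.963, 0.239, -0.117]
force: [-0.8, 0.1, 0.5]
grip_width: 0.411
```

>>> play_rows([
  [0.2,-0.4,0,0,0,0.08,-1],
  [0.2,-0.4,0,0,0,0.1,-1],
  [0.2,-0.3,0,0,0,0.1,-1],
  [0.3,-0.3,0,0,0,0.1,-1],
])

```text
time_s: 10.25
eef_pos: [518.3, -249.3, 78.4]
ee_rot: [0.058, 0.899, 0.42, -0.108]
force: [1.2, 0.4, -0.5]
grip_width: 0.412
```

```bash
python3 -c "
from h import *
hub(107,tgt=(521.2,-246.2,92.5))"
```

```text
hub [ 521.3 -246.1   92.7] to go [-0.1 -0.1 -0.2] lever ang 50.5 elev 0.2
yaw turn [0.     0.     0.9853] F [ 1.2  0.4 -0.5] T [ 0.11 -0.   -0.47] eef [ 518.3 -249.3   78.4] g 0.412 t 10.25
```

>>> play_rows([
  [0.3,-0.2,0,0,0,0.1,-1],
  [0.3,-0.2,0,0,0,0.1,-1],
  [0.4,-0.2,0,0,0,0.1,-1],
  [0.4,-0.2,0,0,0,0.1,-1],
  [0.4,-0.1,0,0,0,0.1,-1],
])

```text
time_s: 10.67
eef_pos: [520.4, -250.2, 78.5]
ee_rot: [0.084, 0.761, 0.638, -0.089]
force: [1.8, 0.0, -0.4]
grip_width: 0.407
```

```bash
python3 -c "
from h import *
hub(107,tgt=(521.2,-246.2,92.5))"
```

```text
hub [ 521.5 -245.9   92.7] to go [-0.3 -0.3 -0.2] lever ang 80.4 elev 0.2
yaw turn [0.     0.     0.4641] F [ 1.8  0.  -0.4] T [ 0.11 -0.05 -0.54] eef [ 520.4 -250.2   78.5] g 0.407 t 10.67
```

>>> play_rows([
  [0.2,-0.3,0,0,0,0.1,-1],
  [0.3,-0.2,0,0,0,0.1,-1],
  [0.4,0,0,0,0,0.1,-1],
  [0.4,0,0,0,0,0.1,-1],
])

```text
time_s: 11.0
eef_pos: [522.4, -250.0, 78.4]
ee_rot: [0.101, 0.612, 0.781, -0.068]
force: [2.0, 0.8, -0.7]
grip_width: 0.413
```

```bash
python3 -c "
from h import *
hub(107,tgt=(521.2,-246.2,92.5))"
```

```text
hub [ 521.6 -245.7   92.7] to go [-0.4 -0.5 -0.2] lever ang 104.3 elev 0.2
yaw turn [0.     0.     0.0469] F [ 2.   0.8 -0.7] T [ 0.17  0.   -0.51] eef [ 522.4 -250.    78.4] g 0.413 t 11.0
```

Still friction-level torque at 104°, so I keep on to the stop in small steps.

>>> play_rows([
  [0,-0.2,0,0,0,0.05,-1],
  [0,-0.2,0,0,0,0.05,-1],
])

```text
time_s: 11.17
eef_pos: [522.8, -249.9, 78.4]
ee_rot: [0.105, 0.57, 0.813, -0.062]
force: [2.5, 3.5, -0.9]
grip_width: 0.408
```

```bash
python3 -c "
from h import *
hub(107,tgt=(521.2,-246.2,92.5))"
```

```text
hub [ 521.5 -245.7   92.7] to go [-0.3 -0.5 -0.2] lever ang 110.4 elev 0.2
yaw turn [ 0.      0.     -0.0593] F [ 2.5  3.5 -0.9] T [ 0.49 -0.3  -0.39] eef [ 522.8 -249.9   78.4] g 0.408 t 11.17
```

>>> play_rows([
  [0,0,0,0,0,0.06,-1],
  [0,0,0,0,0,0.06,-1],
])

```text
time_s: 11.33
eef_pos: [523.4, -249.6, 78.5]
ee_rot: [0.11, 0.519, 0.846, -0.054]
force: [2.1, 2.2, -0.5]
grip_width: 0.414
```

```bash
python3 -c "
from h import *
hub(107,tgt=(521.2,-246.2,92.5))"
```

```text
hub [ 521.5 -245.6   92.7] to go [-0.3 -0.6 -0.2] lever ang 117.5 elev 0.2
yaw turn [ 0.      0.     -0.1834] F [ 2.1  2.2 -0.5] T [ 0.25 -0.06 -0.65] eef [ 523.4 -249.6   78.5] g 0.414 t 11.33
```

>>> play_rows([
  [0,-0.3,0,0,0,0.05,-1],
  [0,0,0,0,0,0,-1],
])

```text
time_s: 11.5
eef_pos: [523.7, -249.5, 78.5]
ee_rot: [0.112, 0.497, 0.859, -0.05]
force: [2.1, -0.6, -0.8]
grip_width: 0.411
```

Run:
```python
from h import *
hub(107,tgt=(521.2,-246.2,92.5))
w=cap('wrist','w10')
cv2.imwrite('pics/v10.png',cv2.resize(w['img'][60:360,80:432],(704,600),interpolation=cv2.INTER_CUBIC))
```

```text
hub [ 521.6 -245.6   92.7] to go [-0.4 -0.6 -0.2] lever ang 120.4 elev 0.2
yaw turn [ 0.      0.     -0.2345] F [ 2.1 -0.6 -0.8] T [-0.01 -0.07 -0.74] eef [ 523.7 -249.5   78.5] g 0.411 t 11.5
```

View pics/v10.png

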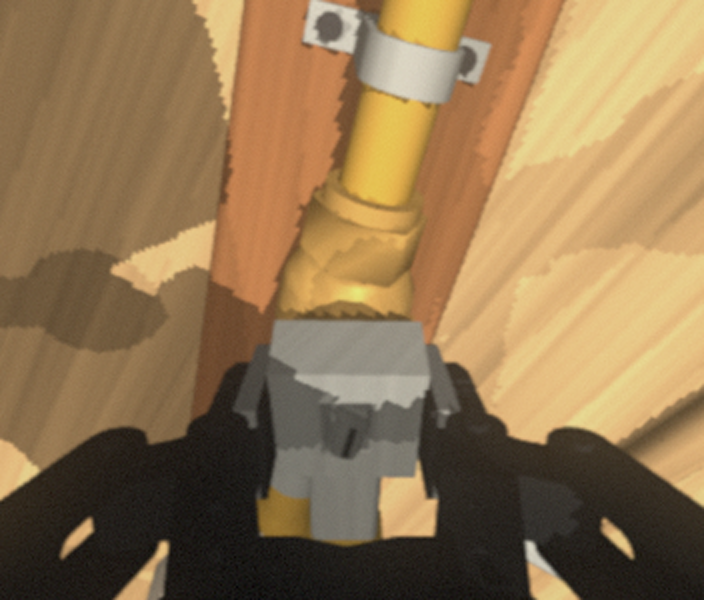

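The view shows the hub now slightly past the pipe line, with the stem mark at crop (349,443) leaning with the pipe, so the stem looks to be at its stop with the lever using up its slack. I push a little more to confirm, and measure the mark against the plate edges.

>>> play_rows([
  [0,0,0,0,0,0.06,-1],
  [0,0,0,0,0,0.04,-1],
])

```text
time_s: 11.72
eef_pos: [523.9, -249.2, 78.4]
ee_rot: [0.114, 0.457, 0.881, -0.044]
force: [1.9, 2.4, 0.8]
grip_width: 0.411
```

Run:
```python
from h import *
w=load('w10')
f=lambda x,y,z:onz(w,80+x/2,60+y/2,z)
def ang(p,q): d=p-q; return np.degrees(np.arctan2(d[1],d[0])).round(1)
print('left edge',ang(f(245,0,15),f(196,400,15)),'right',ang(f(562,0,15),f(434,340,15)),'mark',ang(f(352,430,108),f(346,457,108)))
print('pipe axis', ang(f(420,30,60),f(378,185,60)))
hub(107,tgt=(521.2,-246.2,92.5))
```

```text
left edge 107.4 right 107.6 mark 111.4
pipe axis 107.4
hub [ 521.4 -245.5   92.7] to go [-0.2 -0.7 -0.2] lever ang 125.7 elev 0.3
yaw turn [ 0.      0.     -0.3269] F [1.9 2.4 0.8] T [ 0.21  0.09 -1.95] eef [ 523.9 -249.2   78.4] g 0.411 t 11.72
```

The torque rose to 1.95 N·m, so the stem is hard on its stop, and the pipe is at 107.5°. I back off within the slack, open and withdraw along the tool axis.

>>> play_rows([
  [0,0,0,0,0,-0.05,-1],
  [0,0,0,0,0,-0.05,-1],
  [0,0,0,0,0,0,-1],
])

```text
time_s: 11.97
eef_pos: [523.6, -249.4, 78.4]
ee_rot: [0.111, 0.504, 0.855, -0.05]
force: [-0.7, 1.0, 0.7]
grip_width: 0.408
```

```bash
python3 -c "
from h import *
hub(107,tgt=(521.2,-246.2,92.5)); print(Rcur(sense()).as_matrix()[:,2].round(3))"
```

```text
hub [ 521.6 -245.5   92.7] to go [-0.4 -0.7 -0.2] lever ang 119.6 elev 0.3
yaw turn [ 0.      0.     -0.2191] F [-0.7  1.   0.7] T [ 0.05  0.13 -0.4 ] eef [ 523.6 -249.4   78.4] g 0.408 t 11.97
[ 0.14  -0.197 -0.97 ]
```

>>> play_rows([
  [0,0,0,0,0,0,-0.1],
  [0,0,0,0,0,0,0.1],
  [0,0,0,0,0,0,0.4],
  [0,0,0,0,0,0,0.5],
  [0,0,0,0,0,0,0.5],
])

```text
time_s: 12.38
eef_pos: [523.5, -249.7, 78.3]
ee_rot: [0.111, 0.502, 0.856, -0.051]
force: [1.0, -0.4, -0.1]
grip_width: 0.749
```

>>> play_rows([
  [-1,2,10,0,0,0,0.5],
  [-3,4,20,0,0,0,0.5],
  [-4,6,30,0,0,0,0.5],
  [-5,7,35,0,0,0,0.5],
  [-5,7,35,0,0,0,0.5],
])

```text
time_s: 12.8
eef_pos: [501.2, -221.1, 207.7]
ee_rot: [0.104, 0.502, 0.857, -0.05]
force: [0.7, -0.1, 0.1]
grip_width: 0.751
```

>>> play_rows([
  [-30,0,20,0,0,0,0.5],
  [-30,0,20,0,0,0,0.5],
  [0,0,0,0,0,0,0.5],
  [0,0,0,0,0,0,0.5],
])

```text
time_s: 13.13
eef_pos: [440.2, -220.0, 261.0]
ee_rot: [0.113, 0.5, 0.857, -0.051]
force: [0.1, 0.2, -1.1]
grip_width: 0.752
```

Run:
```python
from h import *
s=sense();print(s['eef_pos'],s['force'],s['time_s'])
w=cap('wrist','w11');a=cap('scene','sc11');b=cap('side','si11')
P=[521.2,-246,93]; u,v=proj(w,[P])[0]; print(u,v)
def cr(c,P,k,W,H):
    u,v=proj(c,[P])[0]; x=int(np.clip(u-W/2/k,0,511-W/k));y=int(np.clip(v-H/2/k,0,383-H/k)); print(x,y)
    return cv2.resize(c['img'][y:y+int(H/k),x:x+int(W/k)],(W,H),interpolation=cv2.INTER_CUBIC)
cv2.imwrite('pics/v11.png',np.hstack([cr(w,P,4,480,600),np.vstack([cr(a,P,5,320,300),cr(b,P,5,320,300)])]))
```

```text
[ 440.1871442  -219.99501407  260.99026129] [ 0.12889801  0.1975581  -1.12129518] 13.1333
296.91559099567723 191.31239485534368
236 116
158 199
264 116
```

View pics/v11.png

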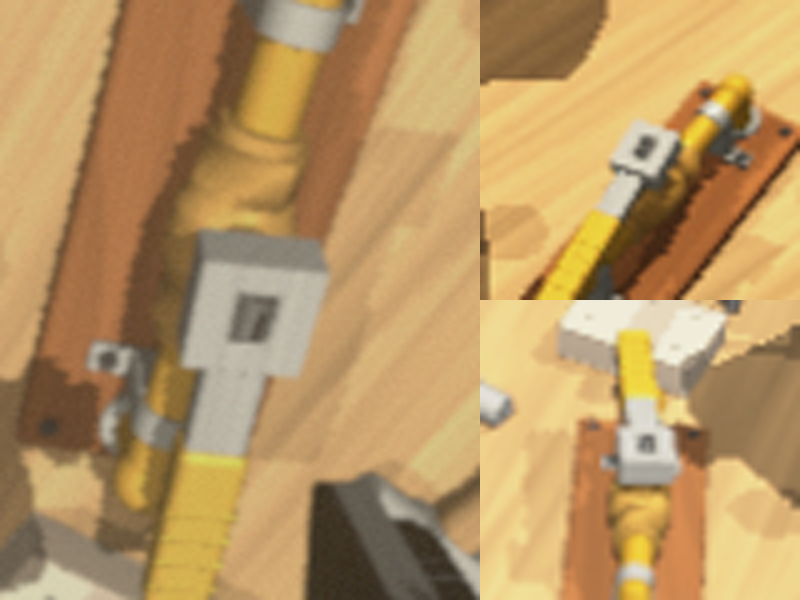

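The final view shows the lever sitting on the stem, with the hole and tang at crop (255,318), flat and roughly along the pipe, and the gripper clear. A last angle check.

Run:
```python
from h import *
w=load('w11')
f=lambda x,y,z:onz(w,236+x/4,116+y/4,z)
def ang(p,q): d=p-q; return np.degrees(np.arctan2(d[1],d[0])).round(1)
print('lever axis',ang(f(255,318,102),f(187,598,95)),'hub sides',ang(f(196,262,102),f(183,362,102)),ang(f(323,272,102),f(297,374,102)))
print('plate left edge',ang(f(124,0,15),f(20,440,15)),'pipe',ang(f(290,50,60),f(268,130,60)))
i=w['img'];u,v=236+255/4,116+318/4
c=cv2.resize(i[int(v)-12:int(v)+12,int(u)-14:int(u)+14],None,fx=24,fy=24,interpolation=cv2.INTER_CUBIC);cv2.imwrite('pics/v12.png',c);print(int(u)-14,int(v)-12)
```

```text
lever axis 113.6 hub sides 116.5 113.5
plate left edge 107.7 pipe 110.1
285 183
```

The lever is at 113.6° and the pipe at 107.6°. The 0.1 rad difference is the stated slack of a lever that drove the stem onto its stop. I hand in.

```bash
python3 -c "
from rig import ctrl
print(ctrl.finish_job())"
```

```text
the job is handed in; nothing more can be done
None
```

I fitted the yellow-handled lever on the gas cock's stem, swung the cock open to its stop, and handed the job in at about 13 s. No verdict was reported.

**Fitting:** I gripped the lever by its hub, lifted it out of the block, laid it flat and lowered it onto the stem while the cock was still shut. With the lever let go, the hub centre was at z = 93.4 mm (nominal 93). The droop was 0.09 rad (limit 0.2), and the stem mark and nose were visible in the hole.

**Opening:** I turned the lever about the stem axis. Turning took about 0.5 N·m all the way, then 1.95 N·m at the end, so I take that as the hard stop. I then let go and backed clear.

**Last picture:** The lever is on the stem and lies along the pipe, with the gripper clear of it. The lever measures 113.6° and the plate edge 107.6°, a difference of 0.105 rad. That is the stated fit slack in the opening direction, so I take the stem to be at its stop.

**Less certain:**
- An earlier reading of the stem mark while I was pushing gave 111.4° (0.07 rad off the pipe), but the mark was only a few pixels long.
- The pipe read directly in the last picture gave 110°, against 107.5° from the plate edges.
- I did not measure the stem again after letting go, because the picture limit was reached.
- I made no separate check that the oxygen lever and the other items stayed put, but no unexpected force showed during the moves.

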